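# Clear a jammed core plug from the feed chute and plug a paper roll with it

### The arm

A 6-joint arm with a two-finger parallel gripper is mounted at the origin on the work surface. World frame = base frame: x ahead of the robot, y to its left, z up, the work surface at z = 0. Lengths are in m, angles in rad, forces in N, time in s.
With the tool pointing down it reaches from about 0.375 to 0.975 m from the base axis. Payload 3.8 kg.
Tool frame: the origin (TCP) lies midway between the tips of the shut fingers; the grasp point (between the pads) lies 19 mm behind it; z points along the fingers, y is the line along which they close (so a half turn about z gives the same grasp; the last joint's range is limited). The gripper opens to 85 mm and grips with 20 to 120 N. Pads are 22 mm wide; open, the fingers measure 114 mm over their backs; the gripper's body (76 mm by 85 mm) begins 54 mm behind the grasp point. The pads swing forward as they close: fully open they stand 13 mm farther back than shut.
Start: joints at [1.133, 0.264, 1.604, -0, 1.274, -0.037], TCP at [0.263, 0.622, 0.231] pointing down, gripper open.
Joint ranges: [-2.63, 2.63], [-0.94, 2.18], [0.31, 2.57], [-1.31, 4.45], [0, 2.66], [-2.55, 2.55]. Speed limits (rad/s): [2.57, 2.57, 3.14, 3.14, 3.14, 3.14].

### API

Orientations are given as a rotation vector (axis times angle).
In Python, from workcell import bot, imaging gives the robot as it stands.
- The arm moves only by the tool step_arm, never from a script. Its argument "series" is a list of rows, each an object of numbers: "grip": the closure, from -1 (fully open) to 1 (shut); "x", "y", "z": the shift along the tool's x, y, z normalised to -1 to 1, where 1 is 500 mm; "ax", "ay", "az": the turn, a rotation vector about the tool's x, y, z normalised to -1 to 1, where 1 is 30 degrees. A call has 1 to 12 rows; each row is the pose to reach, as a shift and turn from the pose commanded when the call began, along the tool's axes at that moment; what a row does not reach only later rows make up. A row lasts 1/10 s, in which the tool goes at most 50 mm and 8.59 degrees, less where a joint would pass 70% of its speed; a pose out of reach is approached as far as the arm can. A call with a number of a shift or a turn outside -1 to 1 is refused whole. A call with a gripper value outside its range is refused whole. The fingers move at their own pace and stop on an object; "force" is the grip in N (left out, the last holds). Time passes only in rows, so rows that repeat a pose let the fingers close. It gives the time, the measured TCP pose, the force, the opening and the grip force at its end, in the units of the state.
- bot.read_state(): the state, without advancing time (a new reading comes with each control period).
- imaging.read_camera(name): name is "scene" or "top" or "wrist"; returns a dict with "img" (420x560x3 uint8, red, green, blue), "fx", "fy", "cx", "cy" (pixels), "R" (3x3) and "t" (3): a world point X has camera coordinates R X + t. Camera axes: x right, y down, z forward; pixel columns grow to the right and rows downward; lengths in m; the calibration is good to about 2 mm. A picture is of the moment at which its call begins. There is no depth.
- bot.finish_job(): hands the job in; it is judged then, once.
The state is a dict: "time": time; "q": joint angles; "joint_vel": joint speeds; "joint_torque": joint torques, N m; "tool_pos": TCP position; "tcp_rot": TCP orientation; "wrist_force": force on the tool from outside, world axes, zero at the start; "torque": the same for the moment, N m; "width": opening from 0.0 (shut) to 1.0 (fully open); "grip_force": force on a finger pad.
Only numpy, scipy, OpenCV 4.12 (cv2) and the standard library are available. Lean on these libraries where they do the work, as an engineer would, in place of code of your own. Each camera call takes 0.05 s, during which the arm holds its last target. There are 200 camera calls.

### The job

Lift the waiting plug out of the chute and lay it in the grey tray, so that the plug jammed under the clear guard can be nudged back up the chute until it is past the sprung pawls and lifted out. Set the freed plug, taper down, in the core of the standing paper roll and press or tap it straight down until its flange sits flush on the roll's end. Leave the tape, carton, glue bottle and mug where they stand.

Things in the scene. Friction and masses are not known exactly. Their poses are not given: they have to be found in the camera images.
- chute: fixed smooth steel feed chute on a 215 x 112 x 8 mm base plate. Origin: on the table under its low end, on the centre line; x horizontally uphill, y to its left, z up. Its straight rails slope up along x at 10 degrees. Plugs hang with the taper in the 44 mm slot between the rails and the flange on the rails, between side walls 63 mm apart, 8 mm high over the rails. It is open from above save for the guard.
- chute_low (a point): point on the plane of the rails' tops at the chute's low end, on the centre line, 62 mm above the table; distances 'up the slope' start here; axes as the chute's. From 0 to 4 mm a lug each side, 14 mm high over the rails, 50 mm clear between them, stops the flange. The space between the lugs and below the low end is open for a fingertip to come down and push.
- guard_edge (a point): middle of the guard's free edge, on the chute's centre line, 33 mm up the slope, 56 mm above the rails. The guard is a clear plate, 54 to 58 mm above the rails, from 2 to 64 mm up the slope, over the left half only (y 0 to +46 mm), on an upright plate at y +42 to +46 mm. The right half (y below 0) is open from above. It keeps the jammed plug from being lifted or gripped across.
- pawls (a point): mid-way between the two round brass pawls, at rail height, 74 mm up the slope. One pawl at each side (40 mm diameter) stands 3 mm into the flange's way, 1 to 16 mm over the rails. They yield outward on springs: a plug pushed up the slope with some 5 to 8 N passes and they snap in behind it. It is past them with its middle 115 mm up the slope. Pawls reach 68 mm out from the centre line.
- shutter (a point): middle of the shutter plate across the chute, at rail height, 150 mm up the slope, 3 mm thick, 30 mm high over the rails: a plug cannot go further up. With the waiting plug in place there is no room to push the jammed one past the pawls.
- jammed_grip (a point): White plastic core plug, 110 g: taper (40 mm diameter at the flange, 28 at the foot, 36 long, points down), flange 56 (x) x 60 (y) x 16 mm, on it a grip bar 40 (x) x 16 (y) x 34 mm high. Point: bar's middle, 33 mm above the flange's underside. z up the bar. Jammed plug: at the start against the lugs at the low end (middle 32 mm up the slope), tilted with the slope, x up the chute, under the guard.
- waiting_grip (a point): White plastic core plug, 110 g: taper (40 mm diameter at the flange, 28 at the foot, 36 long, points down), flange 56 (x) x 60 (y) x 16 mm, on it a grip bar 40 (x) x 16 (y) x 34 mm high. Point: bar's middle, 33 mm above the flange's underside. z up the bar. Waiting plug: same; at the start above the pawls (middle 117 mm up the slope), tilted with the slope, x up the chute, free above.
- roll: paper roll standing on end, fixed, 110 mm diameter, 100 mm high; origin at the centre of its underside, z up. The open core in its top holds a stiff fibre collar, tapered bore 37 mm at the mouth, flush with the roll's end at the start. A plug set in it stops with its flange some 8 mm above the roll's end. Fully home the flange lies on the roll's end, the grip bar's middle 133 mm above the table.
- collar (a joint): how far the collar has been driven down into the roll, m: 0 at the start, about 0.008 when a plug is fully home. It moves down with the plug when pressed with more than about 10 N and stays where it is left.
- tray: grey open tray, fixed, 150 (x) x 130 (y) x 40 mm high, walls and floor 4 mm thick; origin at the centre of its underside, z up.
- tape: bystander: cardboard tape core lying flat, 90 mm diameter, 48 mm high; origin at the centre of its underside.
- carton: bystander: small cardboard carton, 85 x 60 x 50 mm high; origin at the centre of its underside.
- glue: bystander: white glue bottle, 48 mm diameter, 130 mm high; origin at the centre of its underside.
- mug: bystander: blue mug, 72 mm diameter, 85 mm high, handle on its own +y side; origin at the centre of its underside.

How it is judged:
On the way, in this order (a step that is already met when the one before it is completed fails the run):
1. the waiting plug lies released in the tray (x of waiting_grip in the frame of tray between -0.075 and 0.075 m and y of waiting_grip in the frame of tray between -0.065 and 0.065 m and height (world z) of waiting_grip below 0.085 m and contact force between the fingers and waiting below 0.1 N), for 0.1 s.
2. the jammed plug has been moved back up the chute past the pawls, out from under the guard (x of jammed_grip in the frame of chute above 0.095 m and horizontal distance between jammed_grip and chute below 0.15 m), for 0.05 s.
3. the freed plug is driven fully home in the roll's core (horizontal distance between jammed_grip and roll below 0.004 m and z of jammed_grip in the frame of roll below 0.1355 m and angle between jammed_grip's own z axis and vertical below 0.06 rad and value of joint collar above 0.005 m), for 0.2 s.
At the end, for the whole second after the job is handed in: The freed plug stands upright (3.4 degrees) in the roll's core, centred within 4 mm, flange within 2.5 mm of the roll's end, collar driven at least 5 mm; the waiting plug lies in the tray (bar's middle inside its outline, below 85 mm); both released and at rest (all of step 1 and all of step 3 and linear speed of each of jammed, waiting below 0.02 m/s); the robot touches nothing.
It fails at once if the tape core is pushed more than 25 mm from its place or tipped over (distance of tape from where it was at the start of the episode above 0.025 m or angle between tape's own z axis and vertical above 0.5 rad).
It fails at once if the carton is pushed more than 25 mm from its place or tipped over (distance of carton from where it was at the start of the episode above 0.025 m or angle between carton's own z axis and vertical above 0.5 rad).
It fails at once if the glue bottle is pushed more than 25 mm from its place or tipped over (distance of glue from where it was at the start of the episode above 0.025 m or angle between glue's own z axis and vertical above 0.5 rad).
It fails at once if the mug is pushed more than 25 mm from its place or tipped over (distance of mug from where it was at the start of the episode above 0.025 m or angle between mug's own z axis and vertical above 0.5 rad).
It also fails if it takes over 70 s, if anything falls off the work surface, if the arm or the gripper's body presses on something with over 40 N, if the wrist force passes 120 N, or if a joint passes its speed limit or range.

## Working session

There is one attempt and no reset: what is moved stays moved. The work goes in short steps, Python scripts to look and compute and a tool call to move; the robot and the scene stay as the last step left them, time stands still between calls to the robot, and variables do not carry over. Pictures are saved under pics/ and viewed, at most 10 in all, crops included, and the job is handed in when it is done.

Besides the shell and the picture viewer there is one more tool, called after "Emit:" as name(argument=value, ...) on one line, values as JSON. step_arm: Moves the arm, as the interface text tells. Scaled input: -1 to 1 covers 500 mm each way for a shift and 30 degrees each way for a turn. Its arguments: {"type":"object","properties":{"series":{"type":"array","items":{"type":"object","properties":{"grip":{"type":"number"},"x":{"type":"number","minimum":-1,"maximum":1},"y":{"type":"number","minimum":-1,"maximum":1},"z":{"type":"number","minimum":-1,"maximum":1},"ax":{"type":"number","minimum":-1,"maximum":1},"ay":{"type":"number","minimum":-1,"maximum":1},"az":{"type":"number","minimum":-1,"maximum":1}}}},"force":{"type":"number"}},"required":["series"]}

```bash
mkdir -p pics
python3 - <<'E'
from workcell import bot, imaging
import cv2,numpy as np,pickle
d={}
for n in("scene","top","wrist"):
    c=imaging.read_camera(n);d[n]=c
    cv2.imwrite(f"pics/{n}0.png",c["img"][:,:,::-1])
    print(n,c["fx"],c["cx"],c["cy"],np.round(c["R"],3).tolist(),np.round(c["t"],3))
pickle.dump(d,open("c0.pkl","wb"))
print(bot.read_state())
E
```

```text
scene 424.06838297606475 280.5596323951058 211.24186720352438 [[-0.509, 0.86, -0.025], [0.501, 0.272, -0.822], [-0.7, -0.431, -0.569]] [ 0.274 -0.154  1.331]
top 526.888420163928 273.19706017024004 217.131217779437 [[-0.013, -1.0, -0.014], [-0.993, 0.015, -0.118], [0.118, 0.013, -0.993]] [0.015 0.524 1.406]
wrist 298.9003818925237 275.6146175018169 203.8103302284467 [[0.39, 0.921, -0.002], [0.876, -0.37, 0.308], [0.282, -0.122, -0.952]] [-0.674 -0.04   0.38 ]
{'time': 0.15, 'q': array([ 1.13310240e+00,  2.64589539e-01,  1.60509160e+00, -2.64265309e-05,
        1.27369376e+00, -3.69222355e-02]), 'joint_vel': array([-3.14217889e-04, -3.59685666e-03, -2.46203349e-03, -2.63429495e-06,
        5.80792416e-04, -7.34830768e-04]), 'joint_torque': array([ 1.47036491e-03, -5.15901017e+01, -3.67961490e+01, -1.41285504e-04,
        7.96046981e-03,  2.58462376e-05]), 'tool_pos': array([0.26311472, 0.62097751, 0.23022476]), 'tcp_rot': array([-6.25235382e-01, -3.07834364e+00,  2.73006183e-03]), 'wrist_force': array([-0.15137519, -1.44858226,  0.51307711]), 'torque': array([-0.0021139 , -0.03976128, -0.01167596]), 'grip_force': 0.0, 'width': 1.0020266634300137}
```

View pics/top0.png

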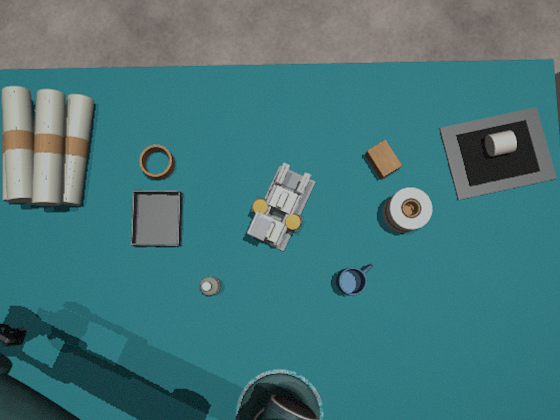

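View pics/scene0.png

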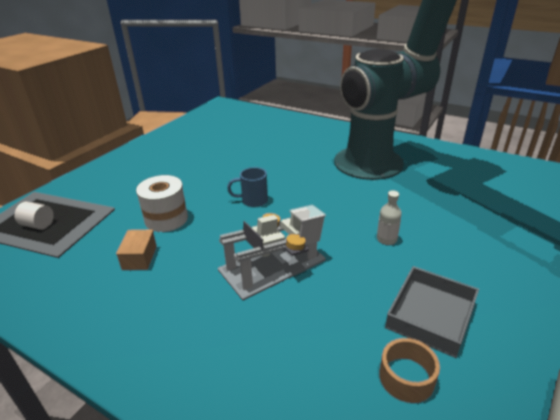

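Run:
```python
import cv2
i=cv2.imread("pics/top0.png")
a=cv2.resize(i[155:255,235:325],None,fx=6,fy=6,interpolation=cv2.INTER_CUBIC)
b=cv2.resize(i[180:240,375:435],None,fx=4,fy=4,interpolation=cv2.INTER_CUBIC)
import numpy as np
o=np.zeros((600,790,3),np.uint8);o[:,:540]=a;o[:240,550:790]=b
c=cv2.resize(i[184:252,126:188],None,fx=3.8,fy=3.8,interpolation=cv2.INTER_CUBIC);o[300:300+c.shape[0],550:550+c.shape[1]]=c
cv2.imwrite("pics/z0.png",o)
```

```text
(no output)
```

View pics/z0.png

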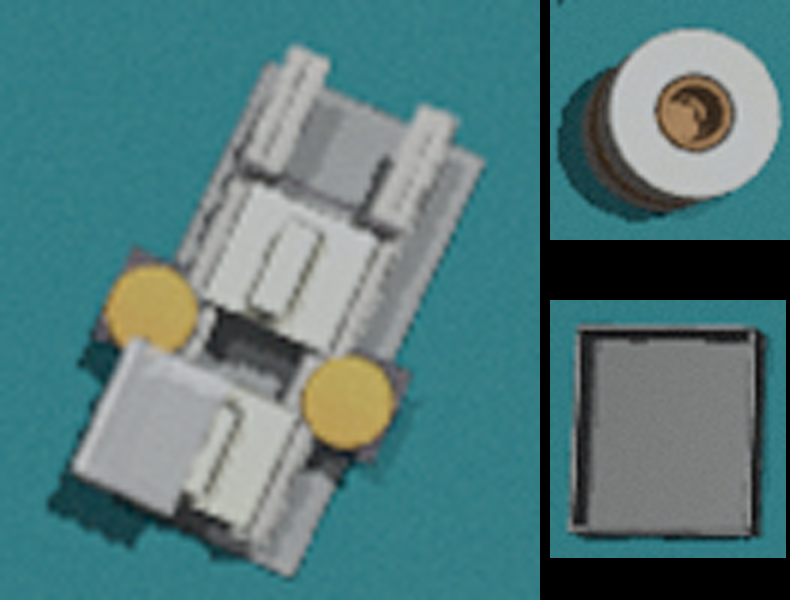

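```bash
cat > h.py <<'E'
import numpy as np,pickle
from scipy.optimize import least_squares
C,S=np.cos(np.radians(10)),np.sin(np.radians(10))
def proj(c,X):
    p=np.atleast_2d(X)@np.array(c["R"]).T+c["t"]
    return np.c_[c["fx"]*p[:,0]/p[:,2]+c["cx"],c["fy"]*p[:,1]/p[:,2]+c["cy"]]
def ray(c,uv,z):
    R=np.array(c["R"]);o=-R.T@c["t"]
    d=R.T@np.array([(uv[0]-c["cx"])/c["fx"],(uv[1]-c["cy"])/c["fy"],1])
    return o+d*(z-o[2])/d[2]
def chute(s,y,h): return [s*C-h*S,y,.062+s*S+h*C]
def place(p,L):
    L=np.atleast_2d(L);c,s=np.cos(p[2]),np.sin(p[2])
    return np.c_[p[0]+c*L[:,0]-s*L[:,1],p[1]+s*L[:,0]+c*L[:,1],L[:,2]]
E
python3 - <<'E'
from h import *
d=pickle.load(open("c0.pkl","rb"));c=d["top"]
f=[((153,308),chute(.074,.048,.016)),((348,400),chute(.074,-.048,.016)),((287,270),chute(.117,0,.05)),
((135,340),chute(.064,.046,.058)),((72,468),chute(.002,.046,.058))]
uv=np.array([(235+u/6-.4,155+v/6-.4) for (u,v),_ in f]);L=np.array([l for _,l in f])
r=least_squares(lambda p:(proj(c,place(p,L))-uv).ravel(),[.5,0,-.4])
print("chute",r.x,np.degrees(r.x[2]));print(r.fun.reshape(-1,2).round(2))
print("roll",ray(c,(411-.4,208.25-.4),.1))
t=[ray(c,(126+(u-550)/3.8,184+(v-300)/3.8),.04) for u,v in((580,328),(757,328),(755,536),(572,532))]
print("tray",np.round(t,3),np.mean(t,0))
s=d["scene"]
print("scene check pawls,guard",proj(s,place(r.x,L)).round(0).tolist())
for n,z,uv in(("tape",.048,(156,161)),("carton",.05,(384,158)),("glue",.13,(206,287)),("mug",.085,(350,281))):print(n,ray(c,uv,z))
E
```

```text
chute [ 0.46223992  0.02910787 -0.45419694] -26.023567451211775
[[-0.34  0.43]
 [ 0.37  0.59]
 [-0.14 -0.36]
 [-0.15 -0.67]
 [ 0.25  0.03]]
roll [ 0.53514269 -0.34973179  0.1       ]
tray [[0.6   0.387 0.04 ]
 [0.598 0.26  0.04 ]
 [0.448 0.26  0.04 ]
 [0.453 0.391 0.04 ]] [0.52489123 0.32444405 0.04      ]
scene check pawls,guard [[295.0, 239.0], [270.0, 217.0], [267.0, 217.0], [301.0, 220.0], [324.0, 214.0]]
tape [0.68195467 0.32600685 0.048     ]
carton [ 0.67954241 -0.29616718  0.05      ]
glue [0.33911484 0.17665096 0.13      ]
mug [ 0.34908443 -0.18931261  0.085     ]
```

```bash
cat >> h.py <<'E'
from scipy.spatial.transform import Rotation as Ro
P=np.array([0.46224,0.02911,-0.4542])
def Rc(flip=0,quarter=0,yaw=None,tilt=10):
    # tool z down (perp. to rails), tool y along chute y
    a=P[2] if yaw is None else yaw
    return Ro.from_euler('z',a)*Ro.from_euler('y',-np.radians(tilt))*Ro.from_euler('x',np.pi)*Ro.from_euler('z',np.pi/2*quarter+np.pi*flip)
def go(pos,R):
    from workcell import bot
    s=bot.read_state();R0=Ro.from_rotvec(s["tcp_rot"])
    d=R0.inv().apply(np.asarray(pos)-s["tool_pos"])/.5
    a=np.degrees((R0.inv()*R).as_rotvec())/30
    print("t",round(s["time"],2),"xyz",d.round(3),"a",a.round(3),"F",np.round(s["wrist_force"],1),"w",round(float(s["width"]),3),"g",round(float(s["grip_force"]),1),"mm",np.linalg.norm(d)*500,"pos",np.round(s["tool_pos"],4))
def cp(s,y,h): return place(P,chute(s,y,h))[0]
E
python3 - <<'E'
from h import *
for f in(0,1):
    R=Rc(f);print(R.as_matrix().round(2).tolist());go(cp(.117,0,.1),R)
E
```

```text
[[0.88, -0.44, 0.16], [-0.43, -0.9, -0.08], [0.17, 0.0, -0.98]]
t 0.15 xyz [-1.024 -0.945  0.1  ] a [ 0.514  0.008 -5.876] F [-0.2 -1.4  0.5] w 1.002 g 0.0 mm 698.4416959091885 pos [0.2631 0.621  0.2302]
[[-0.88, 0.44, 0.16], [0.43, 0.9, -0.08], [-0.17, -0.0, -0.98]]
t 0.15 xyz [-1.024 -0.945  0.1  ] a [ 0.006 -0.333  0.102] F [-0.2 -1.4  0.5] w 1.002 g 0.0 mm 698.4416959091885 pos [0.2631 0.621  0.2302]
```

Emit:
step_arm(series=[{"x": -0.9, "y": -0.83, "z": -0.05, "ay": -0.33, "az": 0.1}, {"x": -0.9, "y": -0.83, "z": -0.05, "ay": -0.33, "az": 0.1}, {"x": -0.9, "y": -0.83, "z": -0.05, "ay": -0.33, "az": 0.1}, {"x": -0.9, "y": -0.83, "z": -0.05, "ay": -0.33, "az": 0.1}, {"x": -0.9, "y": -0.83, "z": -0.05, "ay": -0.33, "az": 0.1}, {"x": -0.9, "y": -0.83, "z": -0.05, "ay": -0.33, "az": 0.1}, {"x": -0.9, "y": -0.83, "z": -0.05, "ay": -0.33, "az": 0.1}, {"x": -0.9, "y": -0.83, "z": -0.05, "ay": -0.33, "az": 0.1}, {"x": -0.9, "y": -0.83, "z": -0.05, "ay": -0.33, "az": 0.1}, {"x": -0.9, "y": -0.83, "z": -0.05, "ay": -0.33, "az": 0.1}, {"x": -0.9, "y": -0.83, "z": -0.05, "ay": -0.33, "az": 0.1}, {"x": -0.9, "y": -0.83, "z": -0.05, "ay": -0.33, "az": 0.1}])

```text
validation failed for argument at $.se...
```

Run:
```python
from h import *
go(cp(.117,0,.1),Rc(1))
```

```text
t 0.15 xyz [-1.024 -0.945  0.1  ] a [ 0.006 -0.333  0.102] F [-0.2 -1.4  0.5] w 1.002 g 0.0 mm 698.4416959091885 pos [0.2631 0.621  0.2302]
```

Emit:
step_arm(series=[{"x": -0.9, "y": -0.83, "z": -0.05, "ax": 0, "ay": -0.33, "az": 0.1, "grip": -1}], force=60)

```text
time: 0.25
tool_pos: [0.2851, 0.5774, 0.2321]
tcp_rot: [0.664, 2.925, -0.042]
wrist_force: [0.7, -1.8, -0.8]
width: 1.001
grip_force: 0.0
```

Run:
```python
from h import *
go(cp(.117,0,.12),Rc(1))
```

```text
t 0.25 xyz [-0.963 -0.838  0.201] a [ 0.01  -0.058  0.014] F [ 0.7 -1.8 -0.8] w 1.001 g 0.0 mm 646.0187895320219 pos [0.2851 0.5774 0.2321]
```

Emit:
step_arm(series=[{"x": -0.96, "y": -0.84, "z": 0.2, "ax": 0.01, "ay": -0.06, "az": 0.01, "grip": -1}, {"x": -0.96, "y": -0.84, "z": 0.2, "ax": 0.01, "ay": -0.06, "az": 0.01, "grip": -1}, {"x": -0.96, "y": -0.84, "z": 0.2, "ax": 0.01, "ay": -0.06, "az": 0.01, "grip": -1}, {"x": -0.96, "y": -0.84, "z": 0.2, "ax": 0.01, "ay": -0.06, "az": 0.01, "grip": -1}, {"x": -0.96, "y": -0.84, "z": 0.2, "ax": 0.01, "ay": -0.06, "az": 0.01, "grip": -1}, {"x": -0.96, "y": -0.84, "z": 0.2, "ax": 0.01, "ay": -0.06, "az": 0.01, "grip": -1}, {"x": -0.96, "y": -0.84, "z": 0.2, "ax": 0.01, "ay": -0.06, "az": 0.01, "grip": -1}, {"x": -0.96, "y": -0.84, "z": 0.2, "ax": 0.01, "ay": -0.06, "az": 0.01, "grip": -1}, {"x": -0.96, "y": -0.84, "z": 0.2, "ax": 0.01, "ay": -0.06, "az": 0.01, "grip": -1}, {"x": -0.96, "y": -0.84, "z": 0.2, "ax": 0.01, "ay": -0.06, "az": 0.01, "grip": -1}, {"x": -0.96, "y": -0.84, "z": 0.2, "ax": 0.01, "ay": -0.06, "az": 0.01, "grip": -1}, {"x": -0.96, "y": -0.84, "z": 0.2, "ax": 0.01, "ay": -0.06, "az": 0.01, "grip": -1}])

```text
time: 1.45
tool_pos: [0.5272, 0.0262, 0.2039]
tcp_rot: [0.663, 2.895, -0.06]
wrist_force: [1.0, 0.7, -0.2]
width: 1.002
grip_force: 0.0
```

Emit:
step_arm(series=[{"x": 0, "y": 0, "z": 0, "ax": 0, "ay": 0, "az": 0, "grip": -1}])

```text
time: 1.55
tool_pos: [0.5282, 0.0227, 0.2037]
tcp_rot: [0.673, 2.893, -0.063]
wrist_force: [0.6, 0.6, -0.3]
width: 1.001
grip_force: 0.0
```

Run:
```python
from h import *
go(cp(.117,0,.1),Rc(1))
from workcell import imaging
import cv2
c=imaging.read_camera("wrist");pickle.dump(c,open("c1.pkl","wb"))
cv2.imwrite("pics/w1.png",c["img"][:,:,::-1])
```

```text
t 1.55 xyz [-0.062 -0.046  0.058] a [-0.006  0.003 -0.005] F [ 0.6  0.6 -0.3] w 1.001 g 0.0 mm 48.350427159163694 pos [0.5282 0.0227 0.2037]
```

View pics/w1.png

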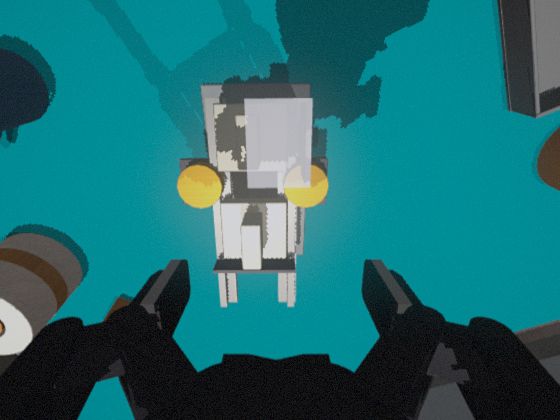

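Run:
```python
from h import *
d=pickle.load(open("c0.pkl","rb"));c=d["top"];w=pickle.load(open("c1.pkl","rb"))
f=[((153,308),chute(.074,.048,.016)),((348,400),chute(.074,-.048,.016)),((287,270),chute(.117,0,.05)),
((135,340),chute(.064,.046,.058)),((72,468),chute(.002,.046,.058))]
uv=np.array([(235+u/6-.4,155+v/6-.4) for (u,v),_ in f]);L=np.array([l for _,l in f])
g=[((306,185),chute(.074,.048,.016)),((199,186),chute(.074,-.048,.016)),((252,222),chute(.097,0,.05)),((251.5,268),chute(.137,0,.05)),
((245,98),chute(.002,0,.058)),((312,98),chute(.002,.046,.058)),((310,187),chute(.064,.046,.058)),((246,187),chute(.064,0,.058))]
uw=np.array([a for a,_ in g]);M=np.array([l for _,l in g])
r=least_squares(lambda p:(proj(w,place(p,M))-uw).ravel(),P)
print("wrist only",r.x);print(r.fun.reshape(-1,2).round(1).tolist())
r2=least_squares(lambda p:np.r_[(proj(w,place(p,M))-uw).ravel(),2*(proj(c,place(p,L))-uv).ravel()],P);print("both",r2.x)
P[:]=r2.x
print("rollwrist?",proj(w,[[.5351,-.3497,.1]]))
```

```text
wrist only [ 0.46185523  0.03220469 -0.44946536]
[[1.2, 0.4], [-1.3, 0.0], [-2.1, 2.7], [0.0, 1.3], [-0.8, -0.9], [1.0, -1.4], [0.3, -0.4], [1.5, -0.1]]
both [ 0.46197529  0.03171614 -0.45212126]
rollwrist? [[-22.91004503 323.68906454]]
```

```bash
sed -i 's/^P=.*/P=np.array([0.4620,0.0312,-0.452])/' h.py
python3 - <<'E'
from h import *
go(cp(.117,0,.06),Rc(1));go(cp(.117,0,.0185),Rc(1))
E
```

```text
t 1.6 xyz [-0.064 -0.046  0.137] a [-0.005 -0.001 -0.007] F [-1.8  0.3 -0.1] w 0.999 g 0.0 mm 79.23761049911802 pos [0.5272 0.0252 0.2035]
t 1.6 xyz [-0.064 -0.045  0.22 ] a [-0.005 -0.001 -0.007] F [-1.8  0.3 -0.1] w 0.999 g 0.0 mm 117.06009994887253 pos [0.5272 0.0252 0.2035]
```

Emit:
step_arm(series=[{"x": -0.06, "y": -0.045, "z": 0.1, "ax": 0, "ay": 0, "az": -0.01, "grip": -1}, {"x": -0.06, "y": -0.045, "z": 0.1, "ax": 0, "ay": 0, "az": -0.01, "grip": -1}, {"x": -0.06, "y": -0.045, "z": 0.1, "ax": 0, "ay": 0, "az": -0.01, "grip": -1}, {"x": -0.06, "y": -0.045, "z": 0.1, "ax": 0, "ay": 0, "az": -0.01, "grip": -1}])

```text
time: 2.0
tool_pos: [0.5511, -0.0075, 0.1599]
tcp_rot: [0.655, 2.899, -0.06]
wrist_force: [0.3, -1.6, 0.3]
width: 0.999
grip_force: 0.0
```

Run:
```python
from h import *
from workcell import imaging
go(cp(.117,0,.0185),Rc(1));imaging.read_camera("top");go(cp(.117,0,.0185),Rc(1))
```

```text
t 2.0 xyz [-0.009 -0.008  0.122] a [-0.001 -0.001  0.015] F [ 0.3 -1.6  0.3] w 0.999 g 0.0 mm 61.391794060776284 pos [ 0.5511 -0.0075  0.1599]
t 2.05 xyz [-0.008 -0.009  0.124] a [0.    0.002 0.016] F [0.2 0.7 0.3] w 0.997 g 0.0 mm 62.08100317647769 pos [ 0.5516 -0.0074  0.1607]
```

Emit:
step_arm(series=[{"x": -0.008, "y": -0.008, "z": 0.04, "ax": 0, "ay": 0, "az": 0.015, "grip": -1}, {"x": -0.008, "y": -0.008, "z": 0.08, "ax": 0, "ay": 0, "az": 0.015, "grip": -1}, {"x": -0.008, "y": -0.008, "z": 0.123, "ax": 0, "ay": 0, "az": 0.015, "grip": -1}, {"x": -0.008, "y": -0.008, "z": 0.123, "ax": 0, "ay": 0, "az": 0.015, "grip": -0.5}, {"x": -0.008, "y": -0.008, "z": 0.123, "ax": 0, "ay": 0, "az": 0.015, "grip": 1}, {"x": -0.008, "y": -0.008, "z": 0.123, "ax": 0, "ay": 0, "az": 0.015, "grip": 1}, {"x": -0.008, "y": -0.008, "z": 0.123, "ax": 0, "ay": 0, "az": 0.015, "grip": 1}, {"x": -0.008, "y": -0.008, "z": 0.123, "ax": 0, "ay": 0, "az": 0.015, "grip": 1}, {"x": -0.008, "y": -0.008, "z": 0.123, "ax": 0, "ay": 0, "az": 0.015, "grip": 1}], force=40)

```text
time: 2.95
tool_pos: [0.5641, -0.0186, 0.1017]
tcp_rot: [0.666, 2.893, -0.058]
wrist_force: [-1.3, 1.1, 5.8]
width: 0.179
grip_force: 40.2
```

Run:
```python
from h import *
go(cp(.117,0,.0185),Rc(1));go(cp(.117,0,.12),Rc(1))
```

```text
t 2.95 xyz [0.003 0.001 0.002] a [ 0.001  0.005 -0.002] F [-1.3  1.1  5.8] w 0.179 g 40.2 mm 1.9674141911742191 pos [ 0.5641 -0.0186  0.1017]
t 2.95 xyz [ 0.003  0.001 -0.201] a [ 0.001  0.005 -0.002] F [-1.3  1.1  5.8] w 0.179 g 40.2 mm 100.63955945988032 pos [ 0.5641 -0.0186  0.1017]
```

Emit:
step_arm(series=[{"x": 0, "y": 0, "z": -0.08, "ax": 0, "ay": 0, "az": 0, "grip": 1}, {"x": 0, "y": 0, "z": -0.16, "ax": 0, "ay": 0, "az": 0, "grip": 1}, {"x": 0, "y": 0, "z": -0.25, "ax": 0, "ay": 0, "az": 0, "grip": 1}, {"x": 0, "y": 0, "z": -0.25, "ax": 0, "ay": 0, "az": 0, "grip": 1}])

```text
time: 3.35
tool_pos: [0.5474, -0.009, 0.2313]
tcp_rot: [0.664, 2.882, -0.055]
wrist_force: [2.3, 1.3, -0.8]
width: 0.184
grip_force: 40.8
```

Run:
```python
from h import *
go([.524,.325,.2],Rc(1,tilt=0))
```

```text
t 3.35 xyz [0.341 0.58  0.002] a [ 0.009  0.357 -0.002] F [ 2.3  1.3 -0.8] w 0.184 g 40.8 mm 336.31569582091805 pos [ 0.5474 -0.009   0.2313]
```

Emit:
step_arm(series=[{"x": 0.34, "y": 0.58, "z": 0, "ax": 0, "ay": 0.35, "az": 0, "grip": 1}, {"x": 0.34, "y": 0.58, "z": 0, "ax": 0, "ay": 0.35, "az": 0, "grip": 1}, {"x": 0.34, "y": 0.58, "z": 0, "ax": 0, "ay": 0.35, "az": 0, "grip": 1}, {"x": 0.34, "y": 0.58, "z": 0, "ax": 0, "ay": 0.35, "az": 0, "grip": 1}, {"x": 0.34, "y": 0.58, "z": 0, "ax": 0, "ay": 0.35, "az": 0, "grip": 1}, {"x": 0.34, "y": 0.58, "z": 0, "ax": 0, "ay": 0.35, "az": 0, "grip": 1}, {"x": 0.34, "y": 0.58, "z": 0, "ax": 0, "ay": 0.35, "az": 0, "grip": 1}, {"x": 0.34, "y": 0.58, "z": 0, "ax": 0, "ay": 0.35, "az": 0, "grip": 1}, {"x": 0.34, "y": 0.58, "z": 0, "ax": 0, "ay": 0.35, "az": 0, "grip": 1}, {"x": 0.34, "y": 0.58, "z": 0, "ax": 0, "ay": 0.35, "az": 0, "grip": 1}])

```text
time: 4.35
tool_pos: [0.5196, 0.3236, 0.1927]
tcp_rot: [-0.704, -3.053, 0.0]
wrist_force: [-0.4, -0.6, -0.6]
width: 0.177
grip_force: 40.8
```

Run:
```python
from h import *
from workcell import imaging
import cv2
go([.524,.325,.058],Rc(1,tilt=0))
```

```text
t 4.35 xyz [-0.009  0.007  0.269] a [-0.004 -0.016 -0.002] F [-0.4 -0.6 -0.6] w 0.177 g 40.8 mm 134.75938497990202 pos [0.5196 0.3236 0.1927]
```

Emit:
step_arm(series=[{"x": -0.008, "y": 0.006, "z": 0.09, "ax": 0, "ay": 0, "az": 0, "grip": 1}, {"x": -0.008, "y": 0.006, "z": 0.18, "ax": 0, "ay": 0, "az": 0, "grip": 1}, {"x": -0.008, "y": 0.006, "z": 0.25, "ax": 0, "ay": 0, "az": 0, "grip": 1}, {"x": -0.008, "y": 0.006, "z": 0.266, "ax": 0, "ay": 0, "az": 0, "grip": 1}, {"x": -0.008, "y": 0.006, "z": 0.268, "ax": 0, "ay": 0, "az": 0, "grip": 1}, {"x": -0.008, "y": 0.006, "z": 0.268, "ax": 0, "ay": 0, "az": 0, "grip": 1}, {"x": -0.008, "y": 0.006, "z": 0.268, "ax": 0, "ay": 0, "az": 0, "grip": 1}])

```text
time: 5.05
tool_pos: [0.5244, 0.3255, 0.0601]
tcp_rot: [-0.705, -3.054, -0.003]
wrist_force: [0.2, -0.1, -0.6]
width: 0.181
grip_force: 41.8
```

Emit:
step_arm(series=[{"x": 0, "y": 0, "z": 0.004, "ax": 0, "ay": 0, "az": 0, "grip": 1}, {"x": 0, "y": 0, "z": 0.006, "ax": 0, "ay": 0, "az": 0, "grip": 1}])

```text
time: 5.25
tool_pos: [0.5247, 0.3261, 0.0588]
tcp_rot: [-0.704, -3.055, -0.003]
wrist_force: [-2.7, -3.6, 14.8]
width: 0.183
grip_force: 43.9
```

Contact (14.8 N). Release.

Emit:
step_arm(series=[{"x": 0, "y": 0, "z": -0.003, "ax": 0, "ay": 0, "az": 0, "grip": 0.5}, {"x": 0, "y": 0, "z": -0.003, "ax": 0, "ay": 0, "az": 0, "grip": 0}, {"x": 0, "y": 0, "z": -0.003, "ax": 0, "ay": 0, "az": 0, "grip": 0}, {"x": 0, "y": 0, "z": -0.003, "ax": 0, "ay": 0, "az": 0, "grip": 0}, {"x": 0, "y": 0, "z": -0.08, "ax": 0, "ay": 0, "az": 0, "grip": 0}, {"x": 0, "y": 0, "z": -0.16, "ax": 0, "ay": 0, "az": 0, "grip": 0}, {"x": 0, "y": 0, "z": -0.28, "ax": 0, "ay": 0, "az": 0, "grip": 0}, {"x": 0, "y": 0, "z": -0.28, "ax": 0, "ay": 0, "az": 0, "grip": 1}, {"x": 0, "y": 0, "z": -0.28, "ax": 0, "ay": 0, "az": 0, "grip": 1}])

```text
time: 6.15
tool_pos: [0.5266, 0.3269, 0.1998]
tcp_rot: [-0.704, -3.058, -0.009]
wrist_force: [0.2, 0.2, -0.0]
width: 0.169
grip_force: 0.0
```

Run:
```python
from h import *
from workcell import imaging
import cv2
c=imaging.read_camera("wrist");cv2.imwrite("pics/w2.png",c["img"][:,:,::-1])
for f in(0,1):
  for q in(1,):
    go(cp(-.022,-.013,.12),Rc(f,q))
```

```text
t 6.2 xyz [-0.06  -0.611  0.04 ] a [ 0.274 -0.272 -2.992] F [-0.6 -0.6 -0.9] w 0.08 g 0.0 mm 307.8529673903028 pos [0.5251 0.326  0.197 ]
t 6.2 xyz [-0.06  -0.611  0.04 ] a [-0.272 -0.274  2.99 ] F [-0.6 -0.6 -0.9] w 0.08 g 0.0 mm 307.8529673903028 pos [0.5251 0.326  0.197 ]
```

View pics/w2.png

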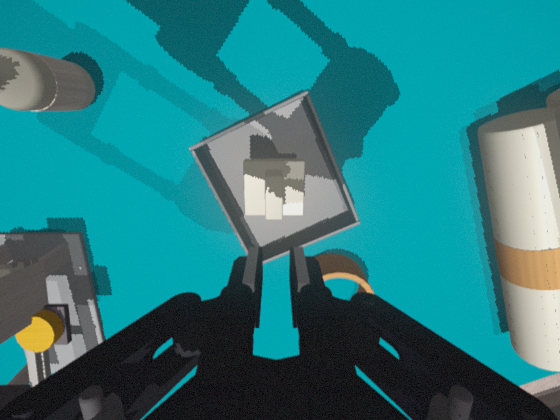

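Run:
```python
from workcell import bot
print(bot.read_state()["q"])
```

```text
[ 0.51168088  0.18284996  1.76650371  0.00688453  1.19580163 -0.6089595 ]
```

Emit:
step_arm(series=[{"x": 0, "y": -0.3, "z": 0, "ax": 0, "ay": 0, "az": 0.95, "grip": 1}, {"x": 0, "y": -0.3, "z": 0, "ax": 0, "ay": 0, "az": 0.95, "grip": 1}, {"x": 0, "y": -0.3, "z": 0, "ax": 0, "ay": 0, "az": 0.95, "grip": 1}, {"x": 0, "y": -0.3, "z": 0, "ax": 0, "ay": 0, "az": 0.95, "grip": 1}])

```text
time: 6.6
tool_pos: [0.4533, 0.1857, 0.1916]
tcp_rot: [-1.44, -2.776, 0.015]
wrist_force: [0.5, 0.6, -1.1]
width: -0.001
grip_force: 0.0
```

Emit:
step_arm(series=[{"x": 0, "y": 0, "z": 0, "ax": 0, "ay": 0, "az": 0.95, "grip": 1}, {"x": 0, "y": 0, "z": 0, "ax": 0, "ay": 0, "az": 0.95, "grip": 1}, {"x": 0, "y": 0, "z": 0, "ax": 0, "ay": 0, "az": 0.95, "grip": 1}, {"x": 0, "y": 0, "z": 0, "ax": 0, "ay": 0, "az": 0.95, "grip": 1}])

```text
time: 7.0
tool_pos: [0.4571, 0.19, 0.1931]
tcp_rot: [-2.079, -2.342, 0.013]
wrist_force: [-0.1, -0.5, 0.4]
width: 0.002
grip_force: 0.0
```

Run:
```python
from h import *
go(cp(-.022,-.013,.12),Rc(1,1))
```

```text
t 7.0 xyz [-0.293 -0.113  0.034] a [-0.35  -0.093  1.088] F [-0.1 -0.5  0.4] w 0.002 g 0.0 mm 157.79504583871008 pos [0.4571 0.19   0.1931]
```

Emit:
step_arm(series=[{"x": -0.29, "y": -0.11, "z": 0.03, "ax": -0.34, "ay": -0.09, "az": 1.0, "grip": 1}, {"x": -0.29, "y": -0.11, "z": 0.03, "ax": -0.34, "ay": -0.09, "az": 1.0, "grip": 1}, {"x": -0.29, "y": -0.11, "z": 0.03, "ax": -0.34, "ay": -0.09, "az": 1.0, "grip": 1}, {"x": -0.29, "y": -0.11, "z": 0.03, "ax": -0.34, "ay": -0.09, "az": 1.0, "grip": 1}, {"x": -0.29, "y": -0.11, "z": 0.03, "ax": -0.34, "ay": -0.09, "az": 1.0, "grip": 1}])

```text
time: 7.5
tool_pos: [0.4188, 0.0389, 0.1777]
tcp_rot: [2.501, 1.65, 0.137]
wrist_force: [-0.4, 0.7, 0.6]
width: 0.001
grip_force: 0.0
```

Run:
```python
from h import *
go(cp(-.022,-.013,.06),Rc(1,1))
```

```text
t 7.5 xyz [-0.003 -0.001  0.123] a [-0.011 -0.011  0.09 ] F [-0.4  0.7  0.6] w 0.001 g 0.0 mm 61.29005865988428 pos [0.4188 0.0389 0.1777]
```

Emit:
step_arm(series=[{"x": -0.003, "y": -0.001, "z": 0.09, "ax": -0.01, "ay": -0.01, "az": 0.09, "grip": 1}, {"x": -0.003, "y": -0.001, "z": 0.12, "ax": -0.01, "ay": -0.01, "az": 0.09, "grip": 1}, {"x": -0.003, "y": -0.001, "z": 0.12, "ax": -0.01, "ay": -0.01, "az": 0.09, "grip": 1}, {"x": -0.003, "y": -0.001, "z": 0.12, "ax": -0.01, "ay": -0.01, "az": 0.09, "grip": 1}])

```text
time: 7.9
tool_pos: [0.4304, 0.0356, 0.1213]
tcp_rot: [2.53, 1.593, 0.144]
wrist_force: [-0.3, -0.1, 0.9]
width: 0.005
grip_force: 0.0
```

Run:
```python
from h import *
from workcell import imaging
import cv2
go(cp(-.022,-.013,.006),Rc(1,1))
for n in("wrist","scene"):
    c=imaging.read_camera(n);cv2.imwrite(f"pics/{n}3.png",c["img"][:,:,::-1])
    pickle.dump(c,open(n+"3.pkl","wb"))
go(cp(-.022,-.013,.006),Rc(1,1))
```

```text
t 7.9 xyz [-0.007 -0.005  0.115] a [ 0.004 -0.006  0.009] F [-0.3 -0.1  0.9] w 0.005 g 0.0 mm 57.80933312354069 pos [0.4304 0.0356 0.1213]
t 8.0 xyz [-0.008 -0.008  0.118] a [ 0.01  -0.009  0.007] F [ 0.4  0.5 -0.4] w 0.0 g 0.0 mm 59.36617226487475 pos [0.4317 0.0356 0.123 ]
```

View pics/wrist3.png

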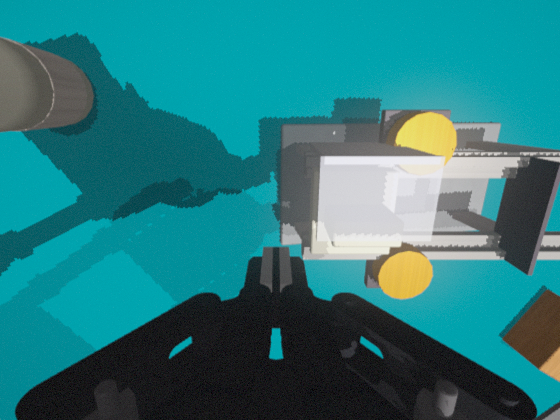

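Run:
```python
from h import *
w=pickle.load(open("wrist3.pkl","rb"))
g=[((425,141),chute(.074,.048,.016)),((404,275),chute(.074,-.048,.016)),((320,157),chute(.002,.046,.058)),((435,240),chute(.064,0,.058)),((441,157),chute(.064,.046,.058))]
uw=np.array([a for a,_ in g]);M=np.array([l for _,l in g])
print((proj(w,place(P,M))-uw).round(1).tolist())
r=least_squares(lambda p:(proj(w,place(p,M))-uw).ravel(),P);print(r.x,P,r.fun.round(1))
print(proj(w,[cp(-.022,-.013,.062)]))
```

```text
[[0.7, 3.2], [0.8, 3.4], [0.5, 0.3], [-4.4, 2.7], [4.7, 0.9]]
[ 0.46213557  0.03132682 -0.43020463] [ 0.462   0.0312 -0.452 ] [-0.3  0.5  2.5  1.2 -1.3  0.4 -3.9  0.5  3.5 -1.7]
[[271.76641893 267.29047496]]
```

Emit:
step_arm(series=[{"x": -0.008, "y": -0.008, "z": 0.06, "ax": 0.01, "ay": -0.01, "az": 0.01, "grip": 1}, {"x": -0.008, "y": -0.008, "z": 0.09, "ax": 0.01, "ay": -0.01, "az": 0.01, "grip": 1}, {"x": -0.008, "y": -0.008, "z": 0.116, "ax": 0.01, "ay": -0.01, "az": 0.01, "grip": 1}, {"x": -0.008, "y": -0.008, "z": 0.116, "ax": 0.01, "ay": -0.01, "az": 0.01, "grip": 1}, {"x": -0.008, "y": -0.008, "z": 0.116, "ax": 0.01, "ay": -0.01, "az": 0.01, "grip": 1}])

```text
time: 8.5
tool_pos: [0.4357, 0.0291, 0.0653]
tcp_rot: [2.536, 1.584, 0.139]
wrist_force: [0.8, -1.3, 0.6]
width: 0.002
grip_force: 0.0
```

Run:
```python
from h import *
go(cp(-.022,-.013,.006),Rc(1,1));go(cp(.075,-.013,.006),Rc(1,1))
```

```text
t 8.5 xyz [ 0.001 -0.     0.002] a [ 0.     0.001 -0.005] F [ 0.8 -1.3  0.6] w 0.002 g 0.0 mm 1.312937279634958 pos [0.4357 0.0291 0.0653]
t 8.5 xyz [0.001 0.194 0.002] a [ 0.     0.001 -0.005] F [ 0.8 -1.3  0.6] w 0.002 g 0.0 mm 96.82482865491488 pos [0.4357 0.0291 0.0653]
```

Emit:
step_arm(series=[{"x": 0, "y": 0.02, "z": 0, "ax": 0, "ay": 0, "az": 0, "grip": 1}, {"x": 0, "y": 0.04, "z": 0, "ax": 0, "ay": 0, "az": 0, "grip": 1}, {"x": 0, "y": 0.06, "z": 0, "ax": 0, "ay": 0, "az": 0, "grip": 1}, {"x": 0, "y": 0.08, "z": 0, "ax": 0, "ay": 0, "az": 0, "grip": 1}])

```text
time: 8.9
tool_pos: [0.47, 0.0117, 0.0719]
tcp_rot: [2.54, 1.584, 0.135]
wrist_force: [-7.3, 3.4, 6.3]
width: 0.004
grip_force: 4.6
```

Run:
```python
from h import *
go(cp(.075,-.013,.006),Rc(1,1))
```

```text
t 8.9 xyz [0.002 0.116 0.002] a [-0.006  0.003 -0.007] F [-7.3  3.4  6.3] w 0.004 g 4.6 mm 57.794819705484755 pos [0.47   0.0117 0.0719]
```

Emit:
step_arm(series=[{"x": 0.001, "y": 0.02, "z": 0.001, "ax": 0, "ay": 0, "az": 0, "grip": 1}, {"x": 0.001, "y": 0.04, "z": 0.001, "ax": 0, "ay": 0, "az": 0, "grip": 1}, {"x": 0.001, "y": 0.06, "z": 0.001, "ax": 0, "ay": 0, "az": 0, "grip": 1}, {"x": 0.001, "y": 0.08, "z": 0.001, "ax": 0, "ay": 0, "az": 0, "grip": 1}, {"x": 0.001, "y": 0.1, "z": 0.001, "ax": 0, "ay": 0, "az": 0, "grip": 1}])

```text
time: 9.4
tool_pos: [0.5154, -0.0098, 0.0806]
tcp_rot: [2.538, 1.583, 0.137]
wrist_force: [-5.8, 2.9, 6.4]
width: 0.003
grip_force: 4.1
```

Run:
```python
from h import *
from workcell import imaging
import cv2
c=imaging.read_camera("top")
i=cv2.resize(c["img"][155:255,235:325],None,fx=6,fy=6,interpolation=cv2.INTER_CUBIC);w=imaging.read_camera("wrist")["img"]
cv2.imwrite("pics/t4.png",i[:,:,::-1]);cv2.imwrite("pics/w4.png",w[:,:,::-1])
go(cp(.075,-.013,.006),Rc(1,1))
```

```text
t 9.5 xyz [0.001 0.009 0.002] a [ 0.005  0.001 -0.006] F [-0.3 -0.6  2.4] w 0.002 g 1.2 mm 4.696176268710044 pos [ 0.5175 -0.0106  0.0813]
```

View pics/w4.png

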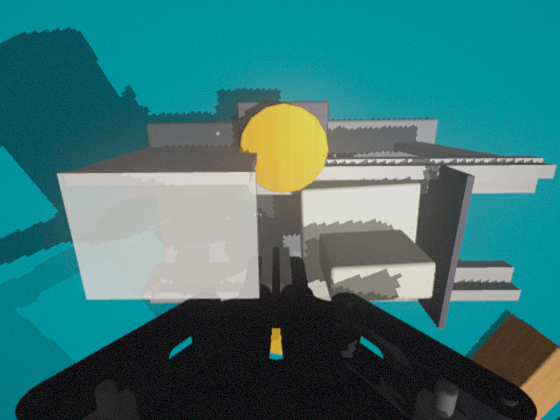

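Emit:
step_arm(series=[{"x": 0.001, "y": 0.006, "z": 0, "ax": 0, "ay": 0, "az": 0, "grip": 1}, {"x": 0.001, "y": 0.01, "z": 0, "ax": 0, "ay": 0, "az": 0, "grip": 1}, {"x": 0.001, "y": 0.01, "z": 0, "ax": 0, "ay": 0, "az": 0, "grip": 1}])

```text
time: 9.8
tool_pos: [0.5194, -0.0117, 0.0811]
tcp_rot: [2.538, 1.583, 0.136]
wrist_force: [-7.0, 0.9, 8.8]
width: -0.002
grip_force: 5.2
```

Run:
```python
from h import *
go(cp(.075,-.013,.006),Rc(1,1));go(cp(.06,-.013,.006),Rc(1,1))
```

```text
t 9.8 xyz [0.001 0.005 0.001] a [-0.002  0.003 -0.006] F [-7.   0.9  8.8] w -0.002 g 5.2 mm 2.512587573107376 pos [ 0.5194 -0.0117  0.0811]
t 9.8 xyz [ 0.001 -0.025  0.001] a [-0.002  0.003 -0.006] F [-7.   0.9  8.8] w -0.002 g 5.2 mm 12.631561031666232 pos [ 0.5194 -0.0117  0.0811]
```

Emit:
step_arm(series=[{"x": 0, "y": 0.006, "z": 0, "ax": 0, "ay": 0, "az": 0, "grip": 1}, {"x": 0, "y": 0.006, "z": 0, "ax": 0, "ay": 0, "az": 0, "grip": 1}, {"x": 0, "y": 0.006, "z": 0, "ax": 0, "ay": 0, "az": 0, "grip": 1}])

```text
time: 10.1
tool_pos: [0.522, -0.0128, 0.0816]
tcp_rot: [2.538, 1.583, 0.136]
wrist_force: [-5.4, -0.7, 8.8]
width: -0.001
grip_force: 5.1
```

Run:
```python
from h import *
from workcell import imaging
import cv2
c=imaging.read_camera("wrist");cv2.imwrite("pics/w5.png",c["img"][:,:,::-1]);pickle.dump(c,open("w5.pkl","wb"))
go(cp(.075,-.013,.006),Rc(1,1))
print(proj(c,[cp(.0895,-.03,.016),cp(.0895,.03,.016),cp(.1455,.03,.016)]))
```

```text
t 10.15 xyz [ 0.001 -0.001  0.001] a [-0.002  0.003 -0.006] F [-5.9  0.   8.1] w 0.003 g 5.1 mm 0.9023052157745053 pos [ 0.5219 -0.0128  0.0816]
[[303.37432698 300.79988998]
 [306.74391702 189.28964995]
 [429.12986597 188.95451574]]
```

View pics/w5.png

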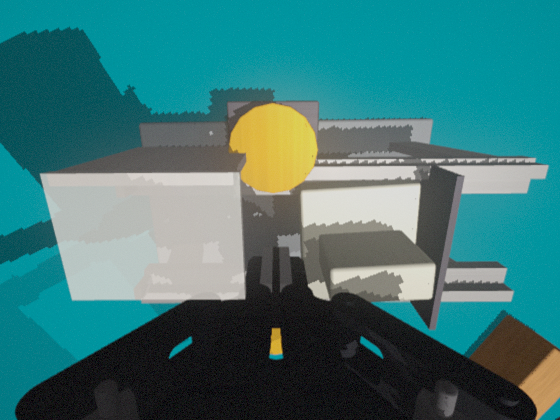

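Emit:
step_arm(series=[{"x": 0, "y": 0.005, "z": 0, "ax": 0, "ay": 0, "az": 0, "grip": 1}, {"x": 0, "y": 0.008, "z": 0, "ax": 0, "ay": 0, "az": 0, "grip": 1}, {"x": 0, "y": 0.008, "z": 0, "ax": 0, "ay": 0, "az": 0, "grip": 1}])

```text
time: 10.45
tool_pos: [0.5252, -0.0144, 0.0822]
tcp_rot: [2.538, 1.583, 0.136]
wrist_force: [-7.6, 1.5, 9.2]
width: 0.003
grip_force: 5.7
```

Run:
```python
from h import *
go(cp(.075,-.013,.006),Rc(1,1))
```

```text
t 10.45 xyz [ 0.001 -0.008  0.001] a [-0.003  0.003 -0.006] F [-7.6  1.5  9.2] w 0.003 g 5.7 mm 4.239475399881164 pos [ 0.5252 -0.0144  0.0822]
```

Emit:
step_arm(series=[{"x": 0, "y": -0.02, "z": 0, "ax": 0, "ay": 0, "az": 0, "grip": 1}, {"x": 0, "y": -0.03, "z": 0, "ax": 0, "ay": 0, "az": 0, "grip": 1}, {"x": 0, "y": -0.03, "z": 0, "ax": 0, "ay": 0, "az": 0, "grip": 1}])

```text
time: 10.75
tool_pos: [0.5112, -0.0076, 0.0782]
tcp_rot: [2.538, 1.584, 0.136]
wrist_force: [-0.4, -1.2, -0.3]
width: -0.002
grip_force: 0.0
```

Run:
```python
from h import *
from workcell import imaging
import cv2
c=imaging.read_camera("wrist");cv2.imwrite("pics/w6.png",c["img"][:,:,::-1]);pickle.dump(c,open("w6.pkl","wb"))
go(cp(.062,-.013,.006),Rc(1,1))
print(proj(c,[cp(.090,-.03,.016),cp(.09,.03,.016),cp(.146,.03,.016)]))
```

```text
t 10.8 xyz [ 0.001 -0.003 -0.001] a [-0.004  0.003 -0.005] F [-0.9 -1.9 -0.4] w -0.003 g 0.0 mm 1.6648843540079794 pos [ 0.5115 -0.0078  0.0784]
[[328.64093921 302.33264743]
 [335.54451445 189.95202228]
 [459.19973071 189.69233005]]
```

View pics/w6.png

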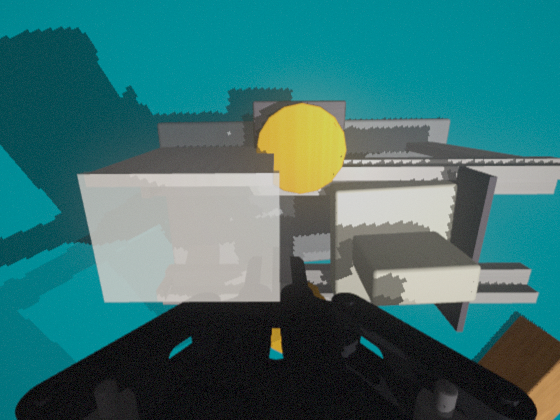

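Emit:
step_arm(series=[{"x": 0, "y": 0, "z": -0.08, "ax": 0, "ay": 0, "az": 0, "grip": 1}, {"x": 0, "y": 0, "z": -0.16, "ax": 0, "ay": 0, "az": 0, "grip": 1}, {"x": 0, "y": 0, "z": -0.24, "ax": 0, "ay": 0, "az": 0, "grip": 1}, {"x": 0, "y": 0.1, "z": -0.24, "ax": 0, "ay": 0, "az": -0.3, "grip": 1}, {"x": 0, "y": 0.1, "z": -0.24, "ax": 0, "ay": 0, "az": -0.95, "grip": 1}, {"x": 0, "y": 0.1, "z": -0.24, "ax": 0, "ay": 0, "az": -0.95, "grip": 0}, {"x": 0, "y": 0.1, "z": -0.24, "ax": 0, "ay": 0, "az": -0.95, "grip": -1}, {"x": 0, "y": 0.1, "z": -0.24, "ax": 0, "ay": 0, "az": -0.95, "grip": -1}])

```text
time: 11.6
tool_pos: [0.5384, -0.0204, 0.2057]
tcp_rot: [2.059, 2.147, 0.078]
wrist_force: [-0.1, 0.1, -0.1]
width: 0.503
grip_force: 0.0
```

Emit:
step_arm(series=[{"x": 0, "y": 0, "z": 0, "ax": 0, "ay": 0, "az": -1, "grip": -1}, {"x": 0, "y": 0, "z": 0, "ax": 0, "ay": 0, "az": -1, "grip": -1}, {"x": 0, "y": 0, "z": 0, "ax": 0, "ay": 0, "az": -1, "grip": -1}, {"x": 0, "y": 0, "z": 0, "ax": 0, "ay": 0, "az": -1, "grip": -1}])

```text
time: 12.0
tool_pos: [0.5382, -0.0203, 0.2056]
tcp_rot: [1.425, 2.603, 0.011]
wrist_force: [0.4, -0.2, 0.1]
width: 1.002
grip_force: 0.0
```

Run:
```python
from h import *
go(cp(.1175,0,.065),Rc(1))
```

```text
t 12.0 xyz [0.009 0.025 0.121] a [-2.00e-03 -1.00e-03 -1.05e+00] F [ 0.4 -0.2  0.1] w 1.002 g 0.0 mm 62.08907875107916 pos [ 0.5382 -0.0203  0.2056]
```

Emit:
step_arm(series=[{"x": 0.009, "y": 0.025, "z": 0, "ax": 0, "ay": 0, "az": -1, "grip": -1}, {"x": 0.009, "y": 0.025, "z": 0, "ax": 0, "ay": 0, "az": -1, "grip": -1}, {"x": 0.009, "y": 0.025, "z": 0, "ax": 0, "ay": 0, "az": -1, "grip": -1}, {"x": 0.009, "y": 0.025, "z": 0, "ax": 0, "ay": 0, "az": -1, "grip": -1}, {"x": 0.009, "y": 0.025, "z": 0.12, "ax": 0, "ay": 0, "az": -1, "grip": -1}, {"x": 0.009, "y": 0.025, "z": 0.12, "ax": 0, "ay": 0, "az": -1, "grip": -1}, {"x": 0.009, "y": 0.025, "z": 0.12, "ax": 0, "ay": 0, "az": -1, "grip": -1}])

```text
time: 12.7
tool_pos: [0.5532, -0.0144, 0.1441]
tcp_rot: [0.711, 2.891, -0.058]
wrist_force: [-0.3, 0.4, -0.1]
width: 1.004
grip_force: 0.0
```

Run:
```python
from h import *
go(cp(.1175,0,.0185),Rc(1))
```

```text
t 12.7 xyz [-0.006  0.003  0.089] a [-0.007 -0.012 -0.057] F [-0.3  0.4 -0.1] w 1.004 g 0.0 mm 44.80269235558035 pos [ 0.5532 -0.0144  0.1441]
```

Emit:
step_arm(series=[{"x": -0.005, "y": 0.003, "z": 0.05, "ax": -0.005, "ay": -0.01, "az": -0.055, "grip": -1}, {"x": -0.005, "y": 0.003, "z": 0.087, "ax": -0.005, "ay": -0.01, "az": -0.055, "grip": -1}, {"x": -0.005, "y": 0.003, "z": 0.087, "ax": -0.005, "ay": -0.01, "az": -0.055, "grip": -0.5}, {"x": -0.005, "y": 0.003, "z": 0.087, "ax": -0.005, "ay": -0.01, "az": -0.055, "grip": 1}, {"x": -0.005, "y": 0.003, "z": 0.087, "ax": -0.005, "ay": -0.01, "az": -0.055, "grip": 1}, {"x": -0.005, "y": 0.003, "z": 0.087, "ax": -0.005, "ay": -0.01, "az": -0.055, "grip": 1}, {"x": -0.005, "y": 0.003, "z": 0.087, "ax": -0.005, "ay": -0.01, "az": -0.055, "grip": 1}, {"x": -0.005, "y": 0.003, "z": 0.087, "ax": -0.005, "ay": -0.01, "az": -0.055, "grip": 1}], force=80)

```text
time: 13.5
tool_pos: [0.5661, -0.0176, 0.1063]
tcp_rot: [0.664, 2.888, -0.057]
wrist_force: [-1.4, 1.1, 6.5]
width: 0.17
grip_force: 78.6
```

Emit:
step_arm(series=[{"x": 0, "y": 0, "z": -0.06, "ax": 0, "ay": 0, "az": 0, "grip": 1}, {"x": 0, "y": 0, "z": -0.12, "ax": 0, "ay": 0, "az": 0, "grip": 1}, {"x": 0, "y": 0, "z": -0.2, "ax": 0, "ay": 0, "az": 0, "grip": 1}, {"x": 0, "y": 0, "z": -0.25, "ax": 0, "ay": 0, "az": 0, "grip": 1}, {"x": 0, "y": 0, "z": -0.25, "ax": 0, "ay": 0, "az": 0, "grip": 1}])

```text
time: 14.0
tool_pos: [0.5475, -0.0079, 0.2329]
tcp_rot: [0.663, 2.883, -0.055]
wrist_force: [0.6, -0.8, -0.4]
width: 0.171
grip_force: 78.0
```

Run:
```python
from h import *
go([.535,-.35,.22],Rc(1,tilt=0))
```

```text
t 14.0 xyz [-0.267 -0.626  0.074] a [ 0.01   0.357 -0.001] F [ 0.6 -0.8 -0.4] w 0.171 g 78.0 mm 342.5529447554143 pos [ 0.5475 -0.0079  0.2329]
```

Emit:
step_arm(series=[{"x": -0.267, "y": -0.626, "z": 0.07, "ax": 0.01, "ay": 0.357, "az": 0, "grip": 1}, {"x": -0.267, "y": -0.626, "z": 0.07, "ax": 0.01, "ay": 0.357, "az": 0, "grip": 1}, {"x": -0.267, "y": -0.626, "z": 0.07, "ax": 0.01, "ay": 0.357, "az": 0, "grip": 1}, {"x": -0.267, "y": -0.626, "z": 0.07, "ax": 0.01, "ay": 0.357, "az": 0, "grip": 1}, {"x": -0.267, "y": -0.626, "z": 0.07, "ax": 0.01, "ay": 0.357, "az": 0, "grip": 1}, {"x": -0.267, "y": -0.626, "z": 0.07, "ax": 0.01, "ay": 0.357, "az": 0, "grip": 1}, {"x": -0.267, "y": -0.626, "z": 0.07, "ax": 0.01, "ay": 0.357, "az": 0, "grip": 1}, {"x": -0.267, "y": -0.626, "z": 0.07, "ax": 0.01, "ay": 0.357, "az": 0, "grip": 1}, {"x": -0.267, "y": -0.626, "z": 0.07, "ax": 0.01, "ay": 0.357, "az": 0, "grip": 1}, {"x": -0.267, "y": -0.626, "z": 0.07, "ax": 0.01, "ay": 0.357, "az": 0, "grip": 1}, {"x": -0.267, "y": -0.626, "z": 0.07, "ax": 0.01, "ay": 0.357, "az": 0, "grip": 1}])

```text
time: 15.1
tool_pos: [0.532, -0.3482, 0.216]
tcp_rot: [-0.7, -3.053, 0.002]
wrist_force: [-0.3, -1.0, -0.9]
width: 0.163
grip_force: 78.1
```

Emit:
step_arm(series=[{"x": 0, "y": 0, "z": 0, "ax": 0, "ay": 0, "az": 0, "grip": 1}, {"x": 0, "y": 0, "z": 0, "ax": 0, "ay": 0, "az": 0, "grip": 1}])

```text
time: 15.3
tool_pos: [0.5323, -0.3487, 0.2168]
tcp_rot: [-0.701, -3.054, 0.003]
wrist_force: [0.0, 0.3, -0.8]
width: 0.175
grip_force: 78.1
```

Run:
```python
from h import *
from workcell import imaging
import cv2
d=pickle.load(open("c0.pkl","rb"))
# roll top ellipse in initial scene & top: white bright segment
for n,b in(("top",(380,180,440,240)),("scene",(130,165,195,240))):
    i=d[n]["img"][b[1]:b[3],b[0]:b[2]].astype(int)
    m=((i.min(2)>150)&(i.max(2)-i.min(2)<40)).astype(np.uint8)
    k=max(cv2.findContours(m,0,1)[0],key=cv2.contourArea)
    e=cv2.fitEllipse(cv2.convexHull(k));uv=np.array(e[0])+b[:2];print(n,e,ray(d[n],uv,.1))
go([.535,-.35,.22],Rc(1,tilt=0))
o=np.zeros((600,790,3),np.uint8)
c=imaging.read_camera("scene");pickle.dump(c,open("s7.pkl","wb"));o[:600,:390]=cv2.resize(c["img"][130:250,110:188],None,fx=5,fy=5,interpolation=2)
c=imaging.read_camera("wrist");pickle.dump(c,open("w7.pkl","wb"));o[:300,390:790]=cv2.resize(c["img"],(400,300),interpolation=3)
c=imaging.read_camera("top");pickle.dump(c,open("t7.pkl","wb"));o[300:600,390:690]=cv2.resize(c["img"][170:245,370:445],None,fx=4,fy=4,interpolation=2)
cv2.imwrite("pics/m7.png",o[:,:,::-1])
```

```text
top ((30.792278289794922, 27.958433151245117), (40.65323257446289, 42.34431838989258), 121.5628662109375) [ 0.53485186 -0.35021556  0.1       ]
scene ((28.63515853881836, 21.77804946899414), (22.696325302124023, 46.018287658691406), 79.67766571044922) [ 0.53839402 -0.3459039   0.1       ]
t 15.3 xyz [-0.006  0.    -0.006] a [-0.008 -0.015  0.002] F [ 0.   0.3 -0.8] w 0.175 g 78.1 mm 4.33880563796557 pos [ 0.5323 -0.3487  0.2168]
```

View pics/m7.png

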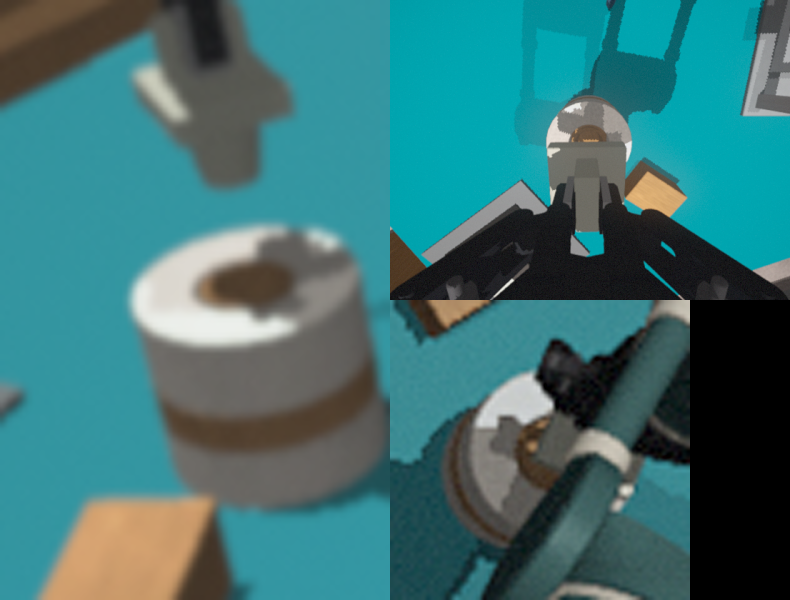

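Run:
```python
from h import *
s=pickle.load(open("s7.pkl","rb"));w=pickle.load(open("w7.pkl","rb"))
T=np.array([.5323,-.3487,.2168]);R=Ro.from_euler('z',-.452)
def m(hh,pitch):
    L=np.array([[x,y,z] for z in(0,.016) for x,y in((.028,.03),(.028,-.03),(-.028,-.03),(-.028,.03))]+[[0,0,-.036]])
    L=Ro.from_euler('y',pitch).apply(L-[0,0,.035])+[0,0,.035-hh]
    return T+R.apply(L)
for hh in(.018,.024):
  for p in(-10,0,10):
    a=(proj(s,m(hh,np.radians(p)))-[110,130])*5
    b=proj(w,m(hh,np.radians(p)))*400/560+[390,0]
    print(hh,p,"S",a.round(0).astype(int).tolist(),"W",b.round(0).astype(int)[[2,3,6,7]].tolist())
```

```text
0.018 -10 S [[156, 130], [115, 82], [232, 70], [277, 116], [155, 96], [113, 50], [231, 39], [276, 84], [198, 170]] W [[550, 151], [624, 151], [546, 154], [627, 154]]
0.018 0 S [[171, 137], [129, 89], [243, 59], [288, 104], [164, 105], [122, 58], [237, 28], [282, 72], [223, 164]] W [[549, 145], [625, 145], [545, 151], [629, 152]]
0.018 10 S [[187, 141], [145, 94], [252, 45], [298, 90], [174, 112], [132, 65], [240, 17], [286, 61], [247, 155]] W [[547, 140], [626, 140], [543, 150], [630, 150]]
0.024 -10 S [[159, 142], [118, 94], [234, 82], [279, 127], [158, 108], [116, 62], [234, 50], [279, 95], [200, 181]] W [[551, 148], [622, 149], [548, 151], [626, 152]]
0.024 0 S [[174, 149], [132, 101], [245, 70], [291, 115], [166, 117], [125, 70], [239, 40], [285, 84], [226, 176]] W [[550, 143], [624, 143], [546, 149], [627, 149]]
0.024 10 S [[190, 153], [148, 105], [254, 57], [300, 102], [177, 124], [135, 77], [243, 28], [289, 72], [250, 166]] W [[548, 138], [625, 138], [545, 147], [629, 147]]
```

Run:
```python
from h import *
import cv2
s=pickle.load(open("s7.pkl","rb"));d=pickle.load(open("c0.pkl","rb"));w=pickle.load(open("w7.pkl","rb"));w1=pickle.load(open("c1.pkl","rb"))
th=np.linspace(0,2*np.pi,60)
for c in([.535,-.350],[.538,-.346]):
    q=(proj(s,np.c_[c[0]+.055*np.cos(th),c[1]+.055*np.sin(th),0*th+.1])-[110,130])*5
    print(c,"scene box",q.min(0).round(),q.max(0).round())
    q=proj(w,np.c_[c[0]+.055*np.cos(th),c[1]+.055*np.sin(th),0*th+.1])*400/560+[390,0]
    print("wrist box",q.min(0).round(1),q.max(0).round(1))
    q=(proj(d["top"],np.c_[c[0]+.055*np.cos(th),c[1]+.055*np.sin(th),0*th+.1])-[375,180])*4+[550,0]
    print("top box",q.min(0).round(1),q.max(0).round(1))
i=w["img"].astype(int)
m=(i[:,:,0]>90)&(i[:,:,0]-i[:,:,2]>-60); 
for r in range(130,230,8):
    x=np.where(i[r,180:380,0]>70)[0]; print(r*400/560,(x.min()+180)*400/560+390 if len(x) else 0,(x.max()+180)*400/560+390 if len(x) else 0)
```

```text
[0.535, -0.35] scene box [127. 223.] [355. 339.]
wrist box [543.8 101. ] [630.4 183.9]
top box [607.7  27.9] [778.1 196.1]
[0.538, -0.346] scene box [128. 228.] [357. 344.]
wrist box [547.7 101.9] [634.3 184.6]
top box [601.3  23.4] [771.7 191.6]
92.85714285714286 0 0
98.57142857142857 574.2857142857142 602.8571428571429
104.28571428571429 565.7142857142858 610.7142857142858
110.0 560.0 616.4285714285714
115.71428571428571 555.7142857142858 622.1428571428571
121.42857142857143 551.4285714285714 625.7142857142858
127.14285714285714 548.5714285714286 628.5714285714286
132.85714285714286 547.1428571428571 630.7142857142858
138.57142857142858 545.7142857142858 631.4285714285714
144.28571428571428 545.7142857142858 631.4285714285714
150.0 546.4285714285714 630.7142857142858
155.71428571428572 547.1428571428571 629.2857142857142
161.42857142857142 547.8571428571429 642.8571428571429
```

Run:
```python
from h import *
go([.5352,-.3498,.140],Rc(1,tilt=0))
```

```text
t 15.45 xyz [-0.007  0.002  0.153] a [-0.008 -0.015  0.   ] F [-0.2 -0.5 -1.6] w 0.174 g 78.1 mm 76.83426532174452 pos [ 0.5321 -0.3493  0.2168]
```

Emit:
step_arm(series=[{"x": -0.007, "y": 0.001, "z": 0.03, "ax": -0.008, "ay": -0.015, "az": 0, "grip": 1}, {"x": -0.007, "y": 0.001, "z": 0.06, "ax": -0.008, "ay": -0.015, "az": 0, "grip": 1}, {"x": -0.007, "y": 0.001, "z": 0.1, "ax": -0.008, "ay": -0.015, "az": 0, "grip": 1}, {"x": -0.007, "y": 0.001, "z": 0.13, "ax": -0.008, "ay": -0.015, "az": 0, "grip": 1}, {"x": -0.007, "y": 0.001, "z": 0.15, "ax": -0.008, "ay": -0.015, "az": 0, "grip": 1}, {"x": -0.007, "y": 0.001, "z": 0.15, "ax": -0.008, "ay": -0.015, "az": 0, "grip": 1}, {"x": -0.007, "y": 0.001, "z": 0.15, "ax": -0.008, "ay": -0.015, "az": 0, "grip": 1}])

```text
time: 16.15
tool_pos: [0.5352, -0.3501, 0.141]
tcp_rot: [0.705, 3.061, 0.003]
wrist_force: [3.4, 2.2, -3.1]
width: 0.169
grip_force: 77.9
```

Run:
```python
from h import *
go([.5352,-.3498,.124],Rc(1,tilt=0))
```

```text
t 16.15 xyz [0.    0.    0.034] a [ 0.003 -0.001 -0.001] F [ 3.4  2.2 -3.1] w 0.169 g 77.9 mm 16.975956433583658 pos [ 0.5352 -0.3501  0.141 ]
```

Emit:
step_arm(series=[{"x": -0.001, "y": 0.002, "z": 0.006, "ax": 0, "ay": 0, "az": 0, "grip": 1}, {"x": -0.001, "y": 0.002, "z": 0.012, "ax": 0, "ay": 0, "az": 0, "grip": 1}, {"x": -0.001, "y": 0.002, "z": 0.018, "ax": 0, "ay": 0, "az": 0, "grip": 1}, {"x": -0.001, "y": 0.002, "z": 0.018, "ax": 0, "ay": 0, "az": 0, "grip": 1}])

```text
time: 16.55
tool_pos: [0.5365, -0.3496, 0.1333]
tcp_rot: [0.705, 3.06, 0.002]
wrist_force: [3.7, 4.2, 1.3]
width: 0.175
grip_force: 78.6
```

Emit:
step_arm(series=[{"x": -0.001, "y": 0.002, "z": 0.004, "ax": 0, "ay": 0, "az": 0, "grip": 1}, {"x": -0.001, "y": 0.002, "z": 0.008, "ax": 0, "ay": 0, "az": 0, "grip": 1}, {"x": -0.001, "y": 0.002, "z": 0.012, "ax": 0, "ay": 0, "az": 0, "grip": 1}, {"x": -0.001, "y": 0.002, "z": 0.012, "ax": 0, "ay": 0, "az": 0, "grip": 1}])

```text
time: 16.95
tool_pos: [0.5368, -0.3494, 0.1281]
tcp_rot: [0.705, 3.061, 0.0]
wrist_force: [0.2, 5.4, 7.6]
width: 0.171
grip_force: 79.4
```

Emit:
step_arm(series=[{"x": 0.0, "y": 0.001, "z": 0.004, "ax": 0, "ay": 0, "az": 0, "grip": 1}, {"x": 0.0, "y": 0.001, "z": 0.008, "ax": 0, "ay": 0, "az": 0, "grip": 1}, {"x": 0.0, "y": 0.001, "z": 0.01, "ax": 0, "ay": 0, "az": 0, "grip": 1}, {"x": 0.0, "y": 0.001, "z": 0.01, "ax": 0, "ay": 0, "az": 0, "grip": 1}])

```text
time: 17.35
tool_pos: [0.5369, -0.3493, 0.124]
tcp_rot: [0.705, 3.061, -0.001]
wrist_force: [-1.4, 5.1, 11.2]
width: 0.172
grip_force: 80.1
```

Collar force about 11 N: driving. Continue until the force jumps.

Emit:
step_arm(series=[{"x": 0.0, "y": 0.001, "z": 0.004, "ax": 0, "ay": 0, "az": 0, "grip": 1}, {"x": 0.0, "y": 0.001, "z": 0.006, "ax": 0, "ay": 0, "az": 0, "grip": 1}, {"x": 0.0, "y": 0.001, "z": 0.006, "ax": 0, "ay": 0, "az": 0, "grip": 1}])

```text
time: 17.65
tool_pos: [0.5369, -0.3492, 0.1239]
tcp_rot: [0.704, 3.061, -0.002]
wrist_force: [-7.9, 8.1, 23.5]
width: 0.17
grip_force: 81.9
```

Emit:
step_arm(series=[{"x": 0.0, "y": 0.0, "z": 0.004, "ax": 0, "ay": 0, "az": 0, "grip": 1}, {"x": 0.0, "y": 0.0, "z": 0.006, "ax": 0, "ay": 0, "az": 0, "grip": 1}, {"x": 0.0, "y": 0.0, "z": 0.006, "ax": 0, "ay": 0, "az": 0, "grip": 1}])

```text
time: 17.95
tool_pos: [0.5369, -0.3493, 0.1239]
tcp_rot: [0.704, 3.06, -0.002]
wrist_force: [-14.2, 11.4, 37.4]
width: 0.169
grip_force: 83.8
```

Emit:
step_arm(series=[{"x": 0, "y": 0, "z": -0.008, "ax": 0, "ay": 0, "az": 0, "grip": 1}, {"x": 0, "y": 0, "z": -0.008, "ax": 0, "ay": 0, "az": 0, "grip": 0.4}, {"x": 0, "y": 0, "z": -0.008, "ax": 0, "ay": 0, "az": 0, "grip": 0}, {"x": 0, "y": 0, "z": -0.008, "ax": 0, "ay": 0, "az": 0, "grip": 0}, {"x": 0, "y": 0, "z": -0.008, "ax": 0, "ay": 0, "az": 0, "grip": 0}, {"x": 0, "y": 0, "z": -0.08, "ax": 0, "ay": 0, "az": 0, "grip": 0}, {"x": 0, "y": 0, "z": -0.15, "ax": 0, "ay": 0, "az": 0, "grip": 0.5}, {"x": 0, "y": 0, "z": -0.15, "ax": 0, "ay": 0, "az": 0, "grip": 1}, {"x": 0, "y": 0, "z": -0.15, "ax": 0, "ay": 0, "az": 0, "grip": 1}, {"x": 0, "y": 0, "z": -0.15, "ax": 0, "ay": 0, "az": 0, "grip": 1}])

```text
time: 18.95
tool_pos: [0.536, -0.348, 0.1888]
tcp_rot: [-0.704, -3.059, -0.002]
wrist_force: [-0.3, -0.5, -0.5]
width: 0.001
grip_force: 0.0
```

Run:
```python
from h import *
go([.5365,-.3495,.152],Rc(1,tilt=0))
```

```text
t 18.95 xyz [-0.002 -0.002  0.074] a [ 0.001 -0.006 -0.001] F [-0.3 -0.5 -0.5] w 0.001 g 0.0 mm 36.800333160793684 pos [ 0.536  -0.348   0.1888]
```

Emit:
step_arm(series=[{"x": -0.002, "y": -0.002, "z": 0.06, "ax": 0, "ay": 0, "az": 0, "grip": 1}, {"x": -0.002, "y": -0.002, "z": 0.072, "ax": 0, "ay": 0, "az": 0, "grip": 1}, {"x": -0.002, "y": -0.002, "z": 0.074, "ax": 0, "ay": 0, "az": 0, "grip": 1}, {"x": -0.002, "y": -0.002, "z": 0.076, "ax": 0, "ay": 0, "az": 0, "grip": 1}, {"x": -0.002, "y": -0.002, "z": 0.078, "ax": 0, "ay": 0, "az": 0, "grip": 1}])

```text
time: 19.45
tool_pos: [0.5371, -0.3497, 0.1509]
tcp_rot: [-0.705, -3.06, -0.001]
wrist_force: [0.2, -0.1, 0.6]
width: 0.005
grip_force: 0.0
```

Emit:
step_arm(series=[{"x": 0, "y": 0, "z": 0.004, "ax": 0, "ay": 0, "az": 0, "grip": 1}, {"x": 0, "y": 0, "z": 0.008, "ax": 0, "ay": 0, "az": 0, "grip": 1}, {"x": 0, "y": 0, "z": 0.008, "ax": 0, "ay": 0, "az": 0, "grip": 1}])

```text
time: 19.75
tool_pos: [0.5374, -0.35, 0.1501]
tcp_rot: [0.705, 3.061, -0.0]
wrist_force: [-3.8, 2.5, 10.1]
width: -0.0
grip_force: 5.0
```

Emit:
step_arm(series=[{"x": 0, "y": 0, "z": 0.005, "ax": 0, "ay": 0, "az": 0, "grip": 1}, {"x": 0, "y": 0, "z": 0.005, "ax": 0, "ay": 0, "az": 0, "grip": 1}])

```text
time: 19.95
tool_pos: [0.5375, -0.35, 0.15]
tcp_rot: [0.705, 3.061, -0.0]
wrist_force: [-7.4, 5.5, 20.7]
width: -0.001
grip_force: 10.0
```

Emit:
step_arm(series=[{"x": 0, "y": 0, "z": -0.05, "ax": 0, "ay": 0, "az": 0, "grip": 1}, {"x": 0, "y": 0, "z": -0.15, "ax": 0, "ay": 0, "az": 0, "grip": 1}, {"x": 0.3, "y": 0, "z": -0.25, "ax": 0, "ay": 0, "az": 0, "grip": 1}, {"x": 0.3, "y": 0, "z": -0.25, "ax": 0, "ay": 0, "az": 0, "grip": 1}, {"x": 0.3, "y": 0, "z": -0.25, "ax": 0, "ay": 0, "az": 0, "grip": 1}, {"x": 0.3, "y": 0, "z": -0.25, "ax": 0, "ay": 0, "az": 0, "grip": 1}, {"x": 0.3, "y": 0, "z": -0.25, "ax": 0, "ay": 0, "az": 0, "grip": 1}])

```text
time: 20.65
tool_pos: [0.4021, -0.2843, 0.2715]
tcp_rot: [0.705, 3.058, -0.002]
wrist_force: [0.2, -0.2, 0.1]
width: 0.002
grip_force: 0.0
```

Run:
```python
from h import *
from workcell import imaging
import cv2
d=pickle.load(open("c0.pkl","rb"))["top"];c=imaging.read_camera("top")
for n,uv in(("tape",(156,161)),("carton",(384,158)),("glue",(209,287)),("mug",(350,281))):
    u,v=uv;k=(slice(v-12,v+13),slice(u-12,u+13));print(n,np.abs(c["img"][k].astype(int)-d["img"][k]).mean().round(1))
# roll plug: project expected bar top corners, measure bright bar region centroid
i=c["img"][185:232,388:436].astype(int);b=cv2.resize(i.astype(np.uint8),None,fx=1,fy=1).min(2);print(b[12:32:2,12:36:2])
t=proj(c,np.array([.5355,-.3495,.15])+Ro.from_euler('z',-.452).apply([[.02,.008,0],[.02,-.008,0],[-.02,-.008,0],[-.02,.008,0]]))-[388,185]
print(t.round(1).tolist())
go([.5,-.35,.3],Rc(1,tilt=0))
```

```text
tape 6.2
carton 7.1
glue 6.9
mug 34.8
[[197 165 150 195 193 195 196 194 165 192 195 193]
 [195  84 201 195 194 194 176  58 200 195 192 187]
 [167 137 195 196 195 165  64 144 196 193 191 194]
 [157 198 194 194 193 104  48 201 194 193 185 195]
 [117 195 195 196 186  77 135 195 195 195 177 192]
 [181 195 194 192 103  51 186 195 193 192 196 196]
 [199 194 196 166 101 107 199 193 196 187 194 193]
 [197 194 197 108  59 127 190 197 186 194 195 197]
 [174 192 188 102  82  58  46 127 193 195 193 190]
 [153  63 139 179 151 135 157 201 196 193 196 183]]
[[27.6, 11.5], [33.5, 14.2], [27.2, 28.5], [21.2, 25.9]]
t 20.7 xyz [-0.232 -0.033 -0.058] a [-0.     0.005 -0.002] F [ 0.5 -0.4 -0.5] w -0.003 g 0.0 mm 120.69232586022228 pos [ 0.4028 -0.2846  0.2707]
```

```bash
python3 -c "
from workcell import bot
print(bot.finish_job())"
```

```text
the job is handed in; nothing more can be done
None
```

I handed the job in at about 20.7 s of arm time, but no verdict came back. The waiting plug stands released in the tray. The freed plug is pressed home in the roll: its bar top met the fingers at 150 mm, the height expected when fully home. In the last image the tape, carton and glue bottle were unmoved; the arm appeared to block the view of the mug, and nothing I did came near it.

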